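# Clamp a slide pack in a bench press with a lift-and-swing clamping lever

## Robot

A 6-joint arm with a two-finger parallel gripper is mounted at the origin on a cart in front of the work surface, level with it; the furniture and walls round the work are solid. World frame = base frame: x ahead of the robot, y to its left, z up, the work surface at z = 0. Lengths are in m, angles in rad, forces in N, time in s.
With the tool pointing down it reaches from about 0.275 to 1 m from the base axis. Payload 8.4 kg.
Tool frame: the origin (TCP) lies at the very end of the fingers, on their centre line; the grasp point (between the pads) lies 19 mm behind it; z points along the fingers, y is the direction in which the jaws open and shut (so a half turn about z gives the same grasp; the last joint's range is limited). The gripper opens to 85 mm and grips with 20 to 120 N. Pads are 22 mm wide; open, the fingers measure 114 mm over their backs; the gripper's body (76 mm by 85 mm) begins 54 mm behind the grasp point. The pads swing forward as they close: fully open they stand 13 mm farther back than shut.
Start: joints at [1.329, 0.353, 1.633, -0, 1.155, -0.002], TCP at [0.148, 0.607, 0.202] pointing down, gripper open.
Joint ranges: [-2.63, 2.63], [-0.92, 2.1], [0.06, 2.66], [-1.3, 4.44], [0, 2.69], [-3.02, 3.02]. Speed limits (rad/s): [2.22, 2.22, 2.79, 3.14, 3.14, 3.14].

## Interface

Orientations are given as a unit quaternion [x, y, z, w].
In Python, from workcell import manip, effector, planner, capture, get_calibration, sign_off, finder gives the robot as it stands. The module is installed in compiled form; this text tells all that it offers. Calls block until the motion is done:
- manip.movep(position, orientation): joint-space move of the TCP to a pose.
- manip.move_linear(position, orientation=None, vel=0.15, guard=None): straight line of the TCP; orientation=None keeps the orientation; vel is the mean speed in m/s. With guard (N) it stops when the force on the tool has changed by that much, and returns True; else False.
- manip.set_joints(angles): joint-space move.
- effector.move_gripper(opening, strength=None): opening from 0.0 (shut) to 1.0 (fully open); strength is the grip in N (None keeps the last); returns when the fingers have stopped.
- manip.pause(seconds).
- planner.inverse_kinematics(position, orientation): joint angles nearest the present ones, or None.
- manip.get_obs(): the state.
- capture(name): name is "side" or "top"; returns the picture (420x560x3 uint8, blue, green, red); there is no depth.
- get_calibration(name): a dict with "fx", "fy", "cx", "cy" (pixels), "rvec" (rotation vector, rad) and "tvec" (3), from world to camera coordinates, as OpenCV has them. Camera axes: x right, y down, z forward; pixel columns grow to the right and rows downward; lengths in m; the calibration is good to about 2 mm. A picture is of the moment at which its call begins. get_calibration takes no time and is no camera call.
A pose or a line that the arm cannot do raises manip.IKError and nothing moves.
- sign_off(): hands the job in, once; it reports no verdict.
Trained networks look in the newest picture that a camera, given by its name, has taken for a name from the list of things; names that differ only in an ending like _2 or _b are one class to them, and where a whole thing is asked for, a point or a joint stands for the part that bears it (a point fixed in the world has none). Each returns a list of dicts, best first, with "p" (0 to 1); they miss things now and then, are a little off and sometimes report something else, mostly with a low value. They report only what shows in the picture. A call takes as long as a camera call. They do not tell look-alikes from the thing itself.
- finder.look_for(camera, query): "centre" ([column, row] in pixels, amid what is visible of it).
- finder.silhouettes(camera, query): "pixels" (420x560 bool, what is visible of it) and "centre" ([column, row] in pixels, amid what is visible of it).
The state is a dict: "t": time; "joints": joint angles; "joint_velocities": joint speeds; "joint_efforts": joint torques, N m; "tool_pos": TCP position; "ee_rot": TCP orientation; "ft_force": force on the tool from outside, world axes, zero at the start; "moment": the same for the moment, N m; "width": opening from 0.0 (shut) to 1.0 (fully open).
Only numpy, scipy, OpenCV 4.12 (cv2) and the standard library are available. Lean on these libraries where they do the work, as an engineer would, in place of code of your own. Each camera call takes 0.05 s, during which the arm holds its last target.

## Task

Clamp the pack of slides in the little bench press: work the clamping lever clockwise, lifting it off its teeth to swing it back for each new stroke, until the plate holds the pack firmly, which is when the pull at the lever's knob has risen by about 4 N over what it takes running free; do not crush the pack by pulling on well past that. Then lift the lever once more, swing it back to its rest stop without loosening the clamp, and leave it dropped into its teeth. Leave the things standing round the press where they are.

Things in the scene. Friction and masses are not known exactly. Their poses are not given: they have to be found in the camera images.
- lever_knob (a point): middle of the grey upright knob at the end of the black clamping lever on top of the press: a cylinder 22 mm across and 36 mm high that spins freely on the lever, so that only pull and lift pass through it. Its middle is 100 mm from the turning axis and 158 mm above the bench when the lever is down; grasp it from above. Site axes: x points along the lever to the turning axis, z up
- lever_turn (a joint): angle of the lever in rad, 0 at its rest stop to 1.3 at its end stop, growing clockwise seen from above (the tightening way). Half way the lever points along the press's own -x; at 0 it is 0.65 rad counter-clockwise of that. Starts near its rest stop; one stroke is not enough, two to four are. To count as swung back it must rest below 0.35
- lever_lift (a joint): height in m by which the lever is lifted, 0 (down in its teeth) to 0.014 (top of its travel). A spring pushes it down with 3 N at 0 and 4.7 N at 0.014; its weight adds 1.6 N. Below about 0.005 it drives the screw either way, so turning it back while down loosens the clamp; above 0.009 it swings freely
- crown (a point): centre of the ring of 12 round-topped teeth (one every 0.52 rad) on the screw, under the lever's hub, 112 mm above the bench. Twelve pins under the hub drop between the teeth with 0.3 rad of play. Where the teeth stand is not told: let down on top of a tooth the lever stays up to 8 mm high and drops in after a turn of at most 0.22 rad. They slide apart most easily when the lever is not being pulled
- plate: aluminium pressure plate, 34 x 74 x 8 mm, origin at the centre of its underside, which starts 11 to 18 mm above the pack. Turning the screw clockwise lowers it 8 mm per rad and it stays where it is left. It is spring-backed: on the pack, its force grows about 20 N per 0.1 rad of turn. Firm means 30 to 75 N; above 100 N the pack is crushed
- lever_axis (a point): point on the lever's vertical turning axis, at the height of the knob's middle (rises with the lever). The screw's drag is 0.65 N m either way, that is 6.5 N at the knob; once the plate is on the pack each further 1 N at the knob is 12.5 N on the pack: 2.4 to 6 N over free running is firm, 8 N over crushes. Judge it turning slowly (15 mm/s): after a fast move it reads some N less
- pack: white cardboard pack of glass slides, 28 x 78 x 24 mm, lying loose on the bed of the press under the plate with its long side along the press's y; origin at the centre of its underside
- spacer: dark block in the middle of the bed on which the pack lies, 36 x 86 mm; its height above the bench is 15 to 21.5 mm, origin 15 mm below its top
- press: the bench press, grey bed 120 x 170 x 12 mm fixed to the bench with two steel posts (at y = +-68 mm) and a bridge 44 x 166 mm with its top 106 mm above the bench; origin at the bench under the turning axis, y along the bridge, -x toward the lever's side
- sample: screw-topped sample jar, 41 mm across, 59 mm high, standing beside the press; not to be disturbed
- tape: roll of tape, 66 mm across, 19 mm high, lying beside the press; not to be disturbed
- dropper: dropper bottle, 36 mm across, 85 mm high, standing behind the press; not to be disturbed
Mind the look-alikes: they are no part of the job. Leave any orange, pink or turquoise look-alike of the pack alone.

How it is judged:
On the way:
1. the plate presses the pack firmly, with 30 N or more (contact force between plate and pack above 30 N), for 0.2 s.
At the end, for the whole second after the job is handed in: The plate presses the pack with 30 to 75 N, the pack lies centred under the plate to 12 mm, and the lever is back by its rest stop (below 0.35 rad), down in its teeth (lifted less than 3 mm), let go and at rest (contact force between plate and pack between 30 and 75 N and horizontal distance between pack and plate below 0.012 m and value of joint lever_turn below 0.35 rad and value of joint lever_lift below 0.003 m and velocity of joint lever_turn between -0.05 and 0.05 rad/s); the robot touches nothing.
It fails at once if the pack is crushed (over 100 N) (contact force between plate and pack above 100 N).
It fails at once if the sample jar beside the press is moved by more than 30 mm or tipped over (distance of sample from where it was at the start of the episode above 0.03 m or angle between sample's own z axis and vertical above 0.5 rad).
It fails at once if the roll of tape beside the press is moved by more than 30 mm or tipped over (distance of tape from where it was at the start of the episode above 0.03 m or angle between tape's own z axis and vertical above 0.5 rad).
It fails at once if the dropper bottle beside the press is moved by more than 30 mm or tipped over (distance of dropper from where it was at the start of the episode above 0.03 m or angle between dropper's own z axis and vertical above 0.5 rad).
It also fails if it takes over 72 s, if anything falls off the work surface, if the arm or the gripper's body presses on something with over 40 N, if the wrist force passes 120 N, or if a joint passes its speed limit or range.

## Working session

There is one attempt and no reset: what is moved stays moved. The work goes in short steps, each a Python script; the robot and the scene stay as the last script left them, time stands still between calls to the robot, and variables do not carry over. Pictures are saved under pics/ and viewed, and the job is handed in when it is done.

```bash
mkdir -p pics; cat > h.py <<'E'
import numpy as np,cv2
from workcell import manip, effector, planner, capture, get_calibration, sign_off, finder
def cal(n):
    c=get_calibration(n); K=np.array([[c['fx'],0,c['cx']],[0,c['fy'],c['cy']],[0,0,1.]])
    return K,np.array(c['rvec'],float),np.array(c['tvec'],float)
def proj(n,P):
    K,r,t=cal(n); return cv2.projectPoints(np.array(P,float).reshape(-1,1,3),r,t,K,None)[0].reshape(-1,2)
def ray(n,px):
    K,r,t=cal(n); R=cv2.Rodrigues(r)[0]; d=R.T@np.linalg.inv(K)@np.array([px[0],px[1],1.]); return -R.T@t,d
def atz(n,px,z):
    o,d=ray(n,px); return o+d*(z-o[2])/d[2]
def tri(p1,p2):
    o1,d1=ray('side',p1);o2,d2=ray('top',p2)
    A=np.stack([d1,-d2],1); s=np.linalg.lstsq(A,o2-o1,rcond=None)[0]
    a=o1+d1*s[0];b=o2+d2*s[1]; return (a+b)/2,np.linalg.norm(a-b)
E
python3 - <<'E'
from h import *
o=manip.get_obs();print(o)
for n in('side','top'):
    im=capture(n);cv2.imwrite(f'pics/{n}0.png',im)
    print(n,ray(n,(280,210)))
    for q in['lever_knob','crown','plate','pack','spacer','press','sample','tape','dropper','lever_axis']:
        print(n,q,[(np.round(d['centre'],1).tolist(),round(d['p'],2)) for d in finder.look_for(n,q)][:3])
E
```

```text
{'t': 0.0, 'joints': array([ 1.32860725e+00,  3.53647936e-01,  1.63411547e+00, -2.54950182e-05,
        1.15520329e+00, -2.41943570e-03]), 'joint_velocities': array([ 1.95662263e-03,  8.67037142e-05,  2.95760936e-04, -1.24615551e-03,
        1.13118750e-04,  1.29396147e-05]), 'joint_efforts': array([ 2.18593836e-03, -6.05247116e+01, -3.42080963e+01,  1.65404840e-04,
        9.16196674e-03, -5.90538093e-06]), 'tool_pos': array([0.14832303, 0.60662369, 0.20116983]), 'ee_rot': array([ 1.19592711e-01,  9.92822800e-01, -6.83310202e-04, -7.22443429e-05]), 'ft_force': array([-0.56622953,  0.87421246, -0.27363619]), 'moment': array([ 0.02737949,  0.04504567, -0.02126801]), 'width': 1.0011236715073852}
side (array([ 0.06440143, -0.71454813,  0.7456111 ]), array([ 0.45212052,  0.66619278, -0.59315065]))
side lever_knob [([265.3, 208.5], 0.6), ([268.2, 243.4], 0.17)]
side crown [([272.3, 229.5], 0.8)]
side plate []
side pack [([192.5, 240.0], 0.88), ([223.4, 272.9], 0.75), ([216.7, 214.5], 0.71)]
side spacer [([272.8, 246.9], 0.55)]
side press [([275.0, 230.3], 0.89)]
side sample []
side tape [([311.7, 220.1], 0.74), ([294.3, 291.8], 0.66)]
side dropper [([311.3, 218.9], 0.7)]
side lever_axis [([258.5, 209.5], 0.95), ([295.9, 290.3], 0.55)]
top (array([0.3831935 , 0.01231103, 1.01960142]), array([ 0.17861661,  0.01639057, -0.98385811]))
top lever_knob [([293.8, 217.4], 0.76)]
top crown [([287.8, 220.7], 0.56)]
top plate [([288.1, 220.3], 0.6)]
top pack [([293.2, 287.2], 0.94), ([397.4, 230.0], 0.86), ([237.7, 288.5], 0.85)]
top spacer []
top press [([289.4, 218.9], 0.7)]
top sample [([235.6, 189.6], 0.67), ([296.0, 220.8], 0.64)]
top tape [([364.4, 241.3], 0.94)]
top dropper [([289.9, 177.1], 0.7)]
top lever_axis [([297.0, 219.5], 0.83)]
```

```bash
python3 - <<'E'
import cv2
a=cv2.imread('pics/side0.png')[150:350,150:400];cv2.imwrite('pics/side0c.png',cv2.resize(a,(750,600),interpolation=3))
a=cv2.imread('pics/top0.png')[140:320,180:430];cv2.imwrite('pics/top0c.png',cv2.resize(a,(750,540),interpolation=3))
E
```

```text
(no output)
```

View pics/side0c.png

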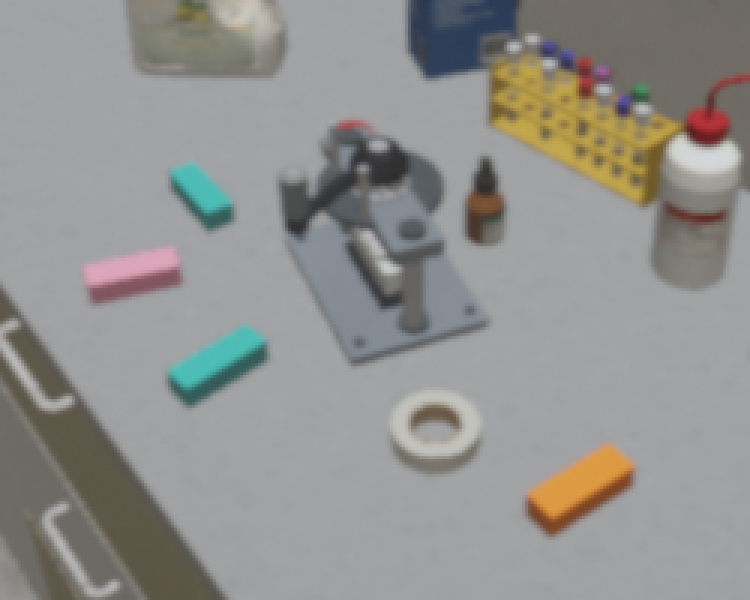

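View pics/top0c.png

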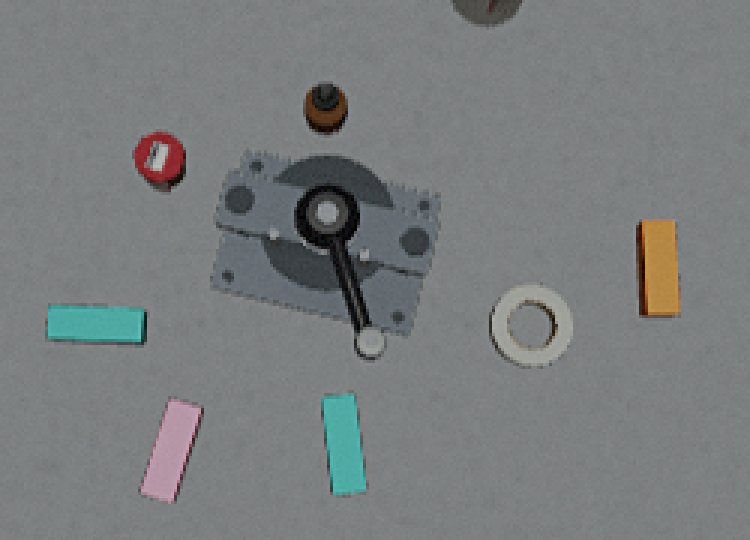

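```bash
python3 - <<'E'
from h import *
c=lambda x,y:(180+x/3-.3,140+y/3-.3)
s=lambda x,y:(150+x/3-.3,150+y/3-.3)
print('knobtop',atz('top',c(370,341),.176), tri(s(293,178),c(370,341)))
print('hub',tri(s(379,148),c(327,212)))
for z in(.13,.15,.17):print(z,atz('top',c(327,212),z))
a=atz('top',c(239,199),.107);b=atz('top',c(414,240),.107)
print('posts',a,b,(a+b)/2,np.linalg.norm(a-b))
d=a-b;psi=np.arctan2(d[1],d[0])-np.pi/2;print('psi',psi)
for k,q in dict(sample=(160,157,.059),dropper=(325,95,.085),tape=(531,325,.019)).items():print(k,atz('top',c(*q[:2]),q[2]))
# bed corners model
m=(a+b)/2
P=[]
R=np.array([[np.cos(psi),-np.sin(psi)],[np.sin(psi),np.cos(psi)]])
for x,y in((60,85),(60,-85),(-60,-85),(-60,85)):
    P.append([*(m[:2]+R@np.array([x,y])/1000),.012])
print(((proj('top',P)-[180,140])*3).round())
E
```

```text
knobtop [ 0.44609594 -0.02174947  0.176     ] (array([ 0.44734602, -0.02237459,  0.1700214 ]), np.float64(0.0017759271875651711))
hub (array([0.54302589, 0.00759284, 0.13958775]), np.float64(0.0016864436738044722))
0.13 [0.5439931  0.00792451 0.13      ]
0.15 [0.540378   0.00802312 0.15      ]
0.17 [0.53676291 0.00812174 0.17      ]
posts [0.55773363 0.07440814 0.107     ] [ 0.52717172 -0.0576633   0.107     ] [0.54245267 0.00837242 0.107     ] 0.1355614140674332
psi -0.22740182153090083
sample [0.60078064 0.14157635 0.059     ]
dropper [0.64557035 0.00975123 0.085     ]
tape [ 0.47164791 -0.15906515  0.019     ]
[[243. 147.]
 [440. 192.]
 [409. 332.]
 [208. 285.]]
```

```bash
cat >> h.py <<'E'
AX=np.array([.5425,.0082]);PSI=-.2274;RAD=.1;Z0=.141
from scipy.spatial.transform import Rotation as Ro
def ang(q): return np.pi+PSI+.65-q
def pos(q,lift=0.,r=RAD):
    a=ang(q); return [AX[0]+r*np.cos(a),AX[1]+r*np.sin(a),Z0+lift]
FL=1
def ori(q):
    a=ang(q); x=np.array([-np.cos(a),-np.sin(a),0])*FL; z=np.array([0,0,-1.]); y=np.cross(z,x)
    return Ro.from_matrix(np.stack([x,y,z],1)).as_quat()
def curq(o=None):
    p=(o or manip.get_obs())['tool_pos'][:2]-AX; a=np.arctan2(p[1],p[0])
    return (PSI+.65-(a-np.pi)+np.pi)%(2*np.pi)-np.pi
def frc(o=None):
    o=o or manip.get_obs(); q=curq(o);a=ang(q); f=o['ft_force']
    t=np.array([np.sin(a),-np.cos(a)])  # clockwise dir
    r=np.array([np.cos(a),np.sin(a)])
    return -f[:2]@t, f[:2]@r, f[2]      # resisting pull, radial, z
def rep(tag=''):
    o=manip.get_obs();F=frc(o);p=o['tool_pos']-np.array([*AX,0])
    print(tag,'t%.2f q%.3f r%.4f z%.4f pull%.2f rad%.2f fz%.2f w%.3f'%(o['t'],curq(o),np.hypot(*p[:2]),p[2],*F,o['width']),flush=True);return F
def arc(q1,lift,vel,step=.1,log=False):
    q0=LAST[0]; n=max(1,int(np.ceil(abs(q1-q0)/step-1e-6)))
    for q in np.linspace(q0,q1,n+1)[1:]:
        manip.move_linear(pos(q,lift),ori(q),vel=vel); LAST[0]=q
        if log: rep('cmd%.3f'%q)
LAST=[0.]
E
python3 - <<'E'
import h
from h import *
q=.12
for f in(1,-1):
    h.FL=f
    for qq in(.05,.65,1.25):print(f,planner.inverse_kinematics(pos(qq,.02),ori(qq)))
for _ in range(4):rep()
E
```

```text
1 [-6.60135071e-02  1.28266389e-01  2.03441904e+00 -4.44089210e-16
  9.78907229e-01  1.13218282e+00]
1 [ 6.56054878e-02  1.21684571e-01  2.04223592e+00 -4.44089210e-16
  9.77672161e-01  1.86380181e+00]
1 [ 1.67523348e-01  1.77989435e-01  1.97334099e+00 -4.44089210e-16
  9.90262225e-01  2.56571968e+00]
-1 [-6.60135071e-02  1.28266389e-01  2.03441904e+00 -4.44089210e-16
  9.78907229e-01 -2.00940983e+00]
-1 [ 6.56054878e-02  1.21684571e-01  2.04223592e+00 -4.44089210e-16
  9.77672161e-01 -1.27779084e+00]
-1 [ 1.67523348e-01  1.77989435e-01  1.97334099e+00 -4.44089210e-16
  9.90262225e-01 -5.75872978e-01]
 t1.10 q1.411 r0.7169 z0.2019 pull-0.58 rad0.88 fz0.14 w0.996
 t1.10 q1.411 r0.7169 z0.2019 pull-0.58 rad0.88 fz0.14 w0.996
 t1.10 q1.411 r0.7169 z0.2019 pull-0.58 rad0.88 fz0.14 w0.996
 t1.10 q1.411 r0.7169 z0.2019 pull-0.58 rad0.88 fz0.14 w0.996
```

```bash
sed -i 's/^FL=1/FL=-1/' h.py; python3 - <<'E'
from h import *
q=.12
manip.movep(pos(q,.07),ori(q)); rep('above')
effector.move_gripper(.6,50)
manip.move_linear(pos(q,.0),ori(q),vel=.08,guard=8); rep('down')
cv2.imwrite('pics/a.png',cv2.resize(np.hstack([capture('side')[150:310,180:380],capture('top')[140:300,200:400]]),(800,320),interpolation=3))
E
```

```text
above t3.57 q0.124 r0.0997 z0.2110 pull-0.02 rad-0.15 fz0.01 w0.998
down t5.03 q0.119 r0.0997 z0.1414 pull-0.08 rad-0.32 fz0.71 w0.599
```

View pics/a.png

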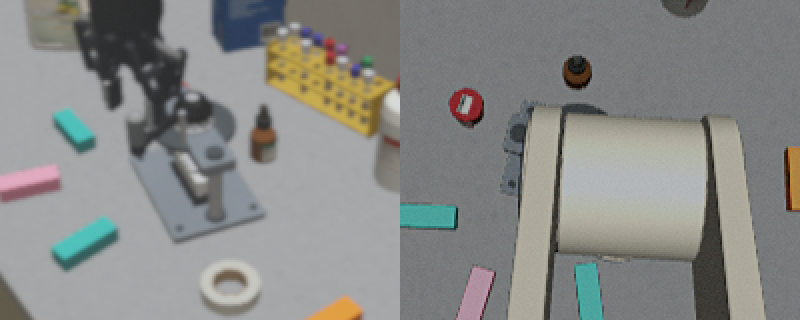

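The side view shows the fingers straddling the grey knob (about pixel (215,215) in the full image), with nothing else touched. Next I'll close and start the first stroke.

```bash
python3 - <<'E'
import h
from h import *
effector.move_gripper(0,60); rep('closed')
LAST[0]=.12
arc(.45,0,.03,.06,True)
E
```

```text
closed t5.55 q0.120 r0.1001 z0.1411 pull-0.22 rad0.82 fz2.92 w0.205
cmd0.175 t5.88 q0.176 r0.1001 z0.1410 pull-0.16 rad2.47 fz3.40 w0.205
cmd0.230 t6.22 q0.230 r0.1001 z0.1410 pull0.09 rad2.96 fz3.06 w0.207
cmd0.285 t6.55 q0.284 r0.1001 z0.1410 pull0.57 rad3.06 fz3.86 w0.209
cmd0.340 t6.88 q0.332 r0.1001 z0.1410 pull4.53 rad4.00 fz3.79 w0.209
cmd0.395 t7.22 q0.387 r0.1001 z0.1410 pull4.18 rad2.99 fz3.29 w0.203
cmd0.450 t7.55 q0.442 r0.1001 z0.1410 pull5.08 rad2.81 fz2.87 w0.206
```

```bash
python3 - <<'E'
import h
from h import *
LAST[0]=.45
arc(.9,0,.04,.15,True)
arc(1.23,0,.02,.055,True)
E
```

```text
cmd0.600 t8.07 q0.593 r0.1002 z0.1409 pull4.60 rad2.52 fz4.39 w0.205
cmd0.750 t8.60 q0.743 r0.1003 z0.1408 pull4.39 rad1.90 fz3.18 w0.204
cmd0.900 t9.12 q0.893 r0.1004 z0.1407 pull4.30 rad1.87 fz3.33 w0.207
cmd0.955 t9.55 q0.946 r0.1004 z0.1407 pull6.12 rad2.24 fz4.61 w0.209
cmd1.010 t9.97 q1.000 r0.1004 z0.1407 pull4.83 rad3.11 fz4.95 w0.207
cmd1.065 t10.40 q1.055 r0.1004 z0.1407 pull6.86 rad2.24 fz4.54 w0.202
cmd1.120 t10.82 q1.110 r0.1004 z0.1407 pull4.97 rad1.42 fz5.71 w0.202
cmd1.175 t11.25 q1.164 r0.1005 z0.1407 pull5.82 rad2.97 fz5.05 w0.204
cmd1.230 t11.68 q1.219 r0.1005 z0.1406 pull5.36 rad1.89 fz4.28 w0.205
```

```bash
python3 - <<'E'
import h
from h import *
LAST[0]=1.23
arc(1.11,0,.05); rep('backed')
manip.move_linear(pos(1.11,.0125),ori(1.11),vel=.05); rep('lifted')
arc(.9,.0125,.06,.1,True)
E
```

```text
backed t12.21 q1.112 r0.1001 z0.1410 pull0.90 rad4.05 fz4.20 w0.208
lifted t12.61 q1.112 r0.0994 z0.1537 pull0.90 rad-4.84 fz-6.30 w0.203
cmd1.040 t12.88 q1.039 r0.0995 z0.1534 pull-0.37 rad-4.85 fz-5.57 w0.205
cmd0.970 t13.14 q0.969 r0.0995 z0.1534 pull-0.26 rad-5.14 fz-5.66 w0.205
cmd0.900 t13.41 q0.900 r0.0995 z0.1535 pull0.41 rad-4.64 fz-5.46 w0.204
```

```bash
python3 - <<'E'
import h
from h import *
LAST[0]=.9
arc(.08,.0125,.12,.2,True)
g=manip.move_linear(pos(.08,.0),ori(.08),vel=.04); rep('down')
arc(.9,0,.04,.08,True)
E
```

```text
cmd0.736 t13.72 q0.735 r0.0994 z0.1535 pull0.35 rad-4.24 fz-5.29 w0.205
cmd0.572 t14.04 q0.572 r0.0993 z0.1536 pull-0.35 rad-5.30 fz-6.68 w0.205
cmd0.408 t14.36 q0.408 r0.0994 z0.1536 pull0.42 rad-5.09 fz-5.97 w0.200
cmd0.244 t14.68 q0.245 r0.0995 z0.1535 pull1.17 rad-5.53 fz-5.98 w0.202
cmd0.080 t14.99 q0.082 r0.0996 z0.1535 pull-0.43 rad-4.46 fz-6.22 w0.203
down t15.45 q0.082 r0.1003 z0.1410 pull0.24 rad0.20 fz2.79 w0.204
cmd0.155 t15.78 q0.154 r0.1001 z0.1412 pull0.95 rad0.54 fz2.08 w0.202
cmd0.229 t16.12 q0.223 r0.1001 z0.1411 pull5.99 rad0.60 fz2.50 w0.205
cmd0.304 t16.45 q0.298 r0.1002 z0.1411 pull4.99 rad1.19 fz2.51 w0.202
cmd0.378 t16.78 q0.373 r0.1002 z0.1410 pull4.81 rad0.37 fz3.65 w0.207
cmd0.453 t17.12 q0.448 r0.1002 z0.1410 pull5.48 rad0.24 fz3.03 w0.205
cmd0.527 t17.45 q0.523 r0.1003 z0.1409 pull5.00 rad1.28 fz3.16 w0.209
cmd0.602 t17.78 q0.598 r0.1003 z0.1409 pull4.10 rad0.63 fz2.88 w0.206
cmd0.676 t18.12 q0.673 r0.1003 z0.1409 pull4.76 rad0.45 fz3.72 w0.205
cmd0.751 t18.45 q0.748 r0.1003 z0.1409 pull5.02 rad0.53 fz3.87 w0.201
cmd0.825 t18.78 q0.823 r0.1003 z0.1409 pull4.41 rad1.09 fz2.81 w0.204
cmd0.900 t19.12 q0.896 r0.1004 z0.1408 pull6.63 rad1.54 fz4.01 w0.209
```

```bash
cat >> h.py <<'E'
def slow(q0,q1,base,stop,step=.02):
    LAST[0]=q0; H=[]
    while LAST[0]<q1-1e-6:
        q=min(q1,LAST[0]+step); manip.move_linear(pos(q),ori(q),vel=.015); LAST[0]=q
        o=manip.get_obs(); H.append((q,curq(o),frc(o)[0]))
        m=np.mean([h[2] for h in H[-5:]])
        print('%.3f act%.4f lag%.4f pull%.2f m%.2f'%(q,curq(o),q-curq(o),H[-1][2],m),flush=True)
        if len(H)>=5 and m>base+stop: print('STOP');break
    print('t',manip.get_obs()['t']);return H
E
python3 - <<'E'
from h import *
slow(.9,1.24,6.3,2.0)
E
```

```text
0.920 act0.9128 lag0.0072 pull7.05 m7.05
0.940 act0.9315 lag0.0085 pull6.38 m6.71
0.960 act0.9507 lag0.0093 pull7.27 m6.90
0.980 act0.9699 lag0.0101 pull7.19 m6.97
1.000 act0.9890 lag0.0110 pull8.36 m7.25
1.020 act1.0080 lag0.0120 pull7.27 m7.30
1.040 act1.0274 lag0.0126 pull7.91 m7.60
1.060 act1.0465 lag0.0135 pull8.50 m7.85
1.080 act1.0651 lag0.0149 pull8.95 m8.20
1.100 act1.0843 lag0.0157 pull8.25 m8.18
1.120 act1.1030 lag0.0170 pull8.56 m8.43
STOP
t 22.2333
```

```bash
python3 - <<'E'
from h import *
slow(1.12,1.18,6.3,4.5,.01)
E
```

```text
1.130 act1.1121 lag0.0179 pull9.98 m9.98
1.140 act1.1214 lag0.0186 pull9.34 m9.66
1.150 act1.1311 lag0.0189 pull9.87 m9.73
1.160 act1.1406 lag0.0194 pull9.73 m9.73
1.170 act1.1496 lag0.0204 pull10.85 m9.95
1.180 act1.1591 lag0.0209 pull10.33 m10.02
t 23.7333
```

```bash
python3 - <<'E'
import h
from h import *
LAST[0]=1.18
arc(1.05,0,.03); rep('backed')
manip.move_linear(pos(1.05,.0125),ori(1.05),vel=.04); rep('lifted')
arc(.25,.0125,.1,.2,True)
arc(.045,.0125,.04,.07,True)
manip.pause(.2);rep('pre')
manip.move_linear(pos(.045,.0),ori(.045),vel=.03); rep('down')
manip.pause(.3);rep('down')
E
```

```text
backed t24.47 q1.053 r0.1001 z0.1411 pull0.01 rad2.24 fz3.77 w0.203
lifted t24.93 q1.051 r0.0995 z0.1536 pull0.49 rad-5.05 fz-6.57 w0.204
cmd0.850 t25.27 q0.849 r0.0995 z0.1535 pull-0.02 rad-5.31 fz-6.01 w0.205
cmd0.650 t25.62 q0.649 r0.0994 z0.1535 pull-0.20 rad-6.13 fz-5.89 w0.203
cmd0.450 t25.98 q0.450 r0.0994 z0.1535 pull0.28 rad-4.86 fz-5.98 w0.205
cmd0.250 t26.32 q0.250 r0.0995 z0.1535 pull-0.29 rad-5.22 fz-5.94 w0.198
cmd0.182 t26.64 q0.185 r0.0995 z0.1535 pull0.23 rad-5.50 fz-5.25 w0.202
cmd0.113 t26.96 q0.117 r0.0995 z0.1535 pull0.17 rad-4.16 fz-5.86 w0.204
cmd0.045 t27.27 q0.049 r0.0995 z0.1535 pull0.36 rad-5.02 fz-5.91 w0.206
pre t27.48 q0.050 r0.0995 z0.1535 pull0.27 rad-5.09 fz-4.90 w0.205
down t28.04 q0.046 r0.1003 z0.1411 pull-0.62 rad-0.86 fz2.29 w0.206
down t28.34 q0.045 r0.1002 z0.1411 pull-0.65 rad-0.24 fz0.80 w0.203
```

```bash
python3 - <<'E'
from h import *
effector.move_gripper(.6); rep('open')
manip.move_linear(pos(.045,.09),ori(.045),vel=.1,guard=10); rep('up')
manip.movep([.3,.3,.3],ori(.045)); rep('away')
a=capture('side');b=capture('top')
for n in('side','top'):print(n,[(d['centre'],d['p']) for d in finder.look_for(n,'lever_knob')])
cv2.imwrite('pics/fs.png',cv2.resize(a[170:290,220:380],(800,600),interpolation=3))
cv2.imwrite('pics/ft.png',cv2.resize(b[150:290,210:396],(797,600),interpolation=3))
# predicted knob mid/top for lift 0 and 8mm
for l in(0,.008):
    p=pos(.045); print(l,(proj('side',[p[0],p[1],.176+l])[0]-[220,170])*5,(proj('top',[p[0],p[1],.176+l])[0]-[210,150])*4.286)
E
```

```text
open t28.77 q0.046 r0.1001 z0.1409 pull0.46 rad0.76 fz-0.03 w0.600
up t29.82 q0.047 r0.1004 z0.2304 pull-0.09 rad-0.58 fz-0.06 w0.601
away t31.19 q1.300 r0.3787 z0.2997 pull-0.29 rad-0.11 fz-0.22 w0.600
side [([268.3, 209.0], 0.9)]
top [([294.7, 217.4], 0.56)]
0 [145.90148065 189.50004453] [413.16401275 435.91689726]
0.008 [144.75174407 174.48267686] [413.97894314 434.59583174]
```

View pics/fs.png

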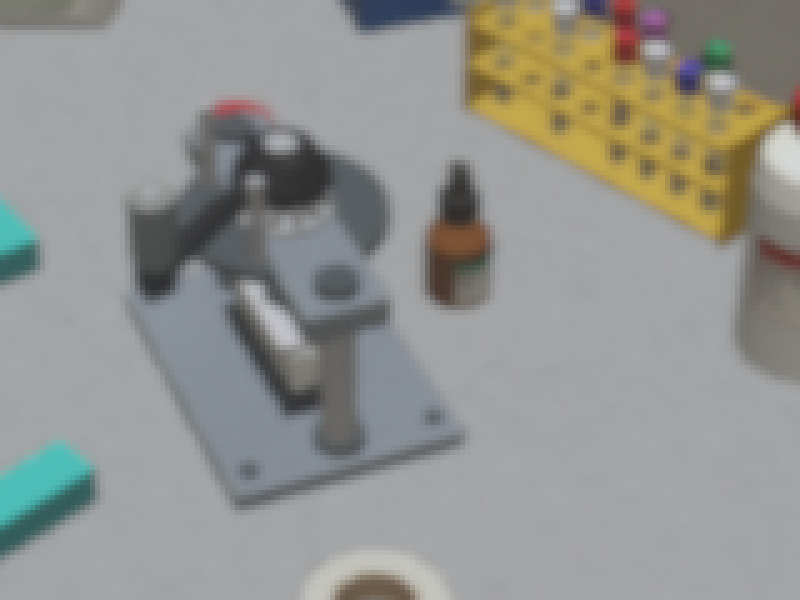

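View pics/ft.png

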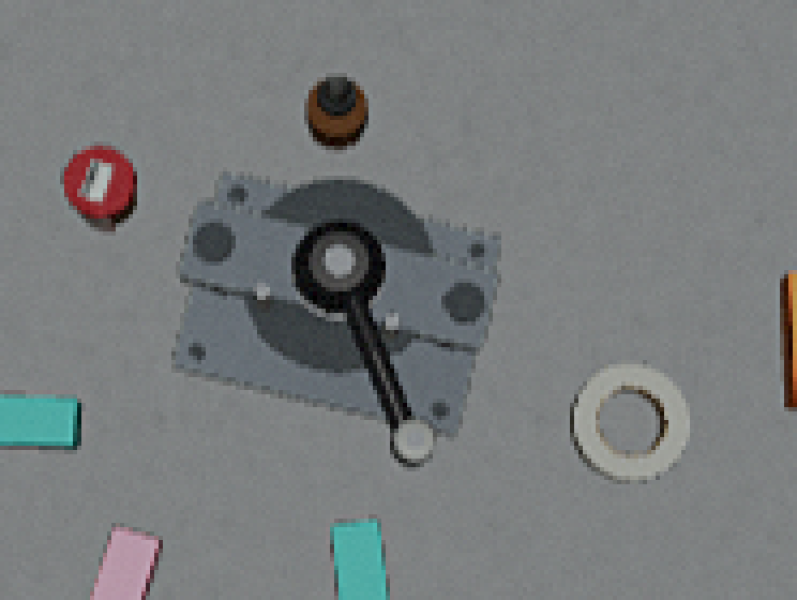

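Side view: the knob top is at about (152,193) in the crop. The prediction is (146,189) with the lever down and (145,174) with it up on a tooth, so the lever is down. Top view: the knob is at the rest-stop end (413,440), and the jar, tape and dropper haven't moved. The plate sits on the white pack.

```bash
python3 - <<'E'
from h import *
sign_off()
E
```

```text
the job is handed in; nothing more can be done
```

I clamped the pack in two clockwise strokes, put the lever back by its rest stop and handed the job in at about 31 s of the 72 s allowed. No verdict is reported, so the clamp force below is my own estimate.

- **Clamp force:** the pull at the knob, turning at 15 mm/s, rose to about 10.3 N. Running free it takes about 6.3 N, which I interpolated from faster readings and the 6.5 N you gave. That is about 4 N over, or roughly 50 N on the pack. Single readings scatter by about ±1 N. Judging instead by where the plate first touched the pack gives about 45–62 N, still within 30–75 N.
- **Lever:** I eased it off its teeth, lifted it 12.5 mm and swung it back with almost no pull. It then dropped into its teeth at about 0.05 rad. After I let go, the knob's height in the side picture matched the lever being down, not standing on a tooth.
- **Surroundings:** in the last pictures the jar, tape and dropper stand where they were, judged by eye rather than measured. The gripper was open and well clear of everything.

No check failed. One disagreed slightly: the pull rose a little slower than expected when the plate first met the pack, about 1.0 N per 0.1 rad instead of 1.6. Over the whole contact it came to about 1.5.

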